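Tighten a four-knob gluing press crosswise

ROBOT

A 7-joint arm with a two-finger parallel gripper is mounted at the origin on a cart in front of the work surface, level with it; the furniture and walls round the work are solid. World frame = base frame: x ahead of the robot, y to its left, z up, the work surface at z = 0. Lengths are in m, angles in degrees, forces in N, time in s.
With the tool pointing down it reaches from about 0.425 to 0.975 m from the base axis. Payload 16.7 kg.
Tool frame: the origin (TCP) lies at the very end of the fingers, on their centre line; the grasp point (between the pads) lies 19 mm behind it; z points along the fingers, y is the direction in which the jaws open and shut (so a half turn about z gives the same grasp; the last joint's range is limited). The gripper opens to 85 mm and grips with 20 to 120 N. Pads are 22 mm wide; open, the fingers measure 114 mm over their backs; the gripper's body (76 mm by 85 mm) begins 54 mm behind the grasp point. The pads swing forward as they close: fully open they stand 13 mm farther back than shut.
Start: joints at [64.83, 24.414, 4.234, 92.017, -1.954, 63.644, -3.845], TCP at [0.193, -0.647, 0.231] pointing down, gripper open.
Joint ranges: [-163.25, 163.25], [-28.42, 122.38], [-70.27, 78.77], [12.13, 141.07], [-58.53, 238.53], [9.26, 117.41], [-156.51, 156.51]. Speed limits (degrees/s): [108.29, 108.29, 136.94, 136.94, 172.46, 172.46, 172.46].

INTERFACE

Orientations are given as a 3x3 rotation matrix whose columns are the frame's x, y, z axes.
In Python, from cell import ctrl, vision gives the robot as it stands. The module is installed in compiled form; this text tells all that it offers.
- The arm moves only by the tool play_rows, never from a script. Its argument "series" is a list of rows, each an object with "dp": the shift along the tool's x, y, z in cm, a list of three; "twist": the turn about the tool's z in rad; "jaw": the finger opening in cm, from 0 to 8.54. A call has exactly 5 rows; each row is the pose to reach, as a shift and turn from the pose commanded when the call began, along the tool's axes at that moment; what a row does not reach only later rows make up. A row lasts 1/8 s, in which the tool goes at most 62.5 mm and 10.7 degrees, less where a joint would pass 70% of its speed; a pose out of reach is approached as far as the arm can. A call with a gripper value outside its range is refused whole. The fingers move at their own pace and stop on an object; "squeeze" is the grip in N (left out, the last holds). Time passes only in rows, so rows that repeat a pose let the fingers close, or fill a call up. It gives the time, the measured TCP pose, the force and the opening at its end, in the units of the state.
- ctrl.get_obs(): the state, without advancing time (a new reading comes with each control period).
- vision.camera(name): name is "side" or "top"; returns the picture (400x640x3 uint8, red, green, blue); there is no depth.
- vision.camera_model(name): a dict with "fx", "fy", "cx", "cy" (pixels), "R" (3x3) and "t" (3): a world point X has camera coordinates R X + t. Camera axes: x right, y down, z forward; pixel columns grow to the right and rows downward; lengths in m; the calibration is good to about 2 mm. A picture is of the moment at which its call begins. camera_model takes no time and is no camera call.
- ctrl.sign_off(): hands the job in, once; it reports no verdict.
Trained networks look in the newest picture that a camera, given by its name, has taken for a name from the list of things; names that differ only in an ending like _2 or _b are one class to them, and where a whole thing is asked for, a point or a joint stands for the part that bears it (a point fixed in the world has none). Each returns a list of dicts, best first, with "conf" (0 to 1); they miss things now and then, are a little off and sometimes report something else, mostly with a low value. They report only what shows in the picture. A call takes as long as a camera call.
- vision.outline_of(thing, camera): "pixels" (400x640 bool, what is visible of it).
- vision.pinpoint(thing, camera): "location" ([x, y, z] in m, in the coordinates of the camera as it stood for that picture, good to about 4 mm: a listed point, or the origin of a listed thing).
The state is a dict: "time_s": time; "qpos": joint angles; "qd": joint speeds; "joint_torque": joint torques, N m; "tool_pos": TCP position; "eef_rot": TCP orientation; "wrist_force": force on the tool from outside, world axes, zero at the start; "torque": the same for the moment, N m; "opening": finger opening in m.
Only numpy, scipy, OpenCV 4.12 (cv2) and the standard library are available. Lean on these libraries where they do the work, as an engineer would, in place of code of your own. Each camera call takes 0.05 s, during which the arm holds its last target.

TASK

Close the round gluing press evenly by its four black T-knobs. First turn every knob clockwise just until you feel it bite on the pressure plate, and no further; only when all four bite, tighten each by about another eighth of a turn, crosswise (after a knob always the one opposite, then the other pair), so that the plate is pressed down evenly and the pad is not crushed. Leave everything else on the bench where it lies.

Things in the scene. Friction and masses are not known exactly. Their poses are not given: they have to be found in the camera images.
- press: round gluing press fixed to the table: base 184 mm across, 12 mm thick, origin at its underside's centre, z up; on it a disc, rubber pad and 132 mm aluminium pressure plate (top 38 mm above the table). Four bracket posts (62 mm high, out to 88 mm) carry one T-knob each, 55 mm from the centre: a at +x, b at +y, c at -x, d at -y (a, c opposite; b, d opposite; neighbours 78 mm apart).
- knob_a_grip (a point): T-knob a, +x side, opposite c: upright grip bar 44 mm long (x), 14 mm thick (y), 72 to 102 mm above the table; pinch its thickness from above. Point on its axis at 91 mm. Turns in place; 0.3 to 1.2 rad clockwise from above lowers its foot to the plate; the bar does not show where it bites. Easy (0.03 N m), then springy (3 N m per rad) from the touch, yielding at 0.35 N m.
- foot_a_tip (a point): centre of the underside of foot a, a steel disc 19 mm across straight under knob a. Turning the knob clockwise lowers it 0.5 mm per rad until it touches the plate, 38 mm above the table; it starts 0.15 to 0.6 mm above that, so readings and eyes are too coarse to find the touch.
- pin_a_top (a point): top of tension pin a, a brass pin 6 mm across in the top of the bracket, 24 mm outside the axis of knob a. Flush (62.5 mm above the table) until knob a bites and yields (some 0.12 rad past touch, which spring back when let go); then it rises for good, 4 mm per rad of further clockwise turning: about 2.7 mm after an eighth of a turn past touch.
- knob_b_grip (a point): T-knob b, +y side, opposite d: upright grip bar 44 mm long (x), 14 mm thick (y), 72 to 102 mm above the table; pinch its thickness from above. Point on its axis at 91 mm. Turns in place; 0.3 to 1.2 rad clockwise from above lowers its foot to the plate; the bar does not show where it bites. Easy (0.03 N m), then springy (3 N m per rad) from the touch, yielding at 0.35 N m.
- foot_b_tip (a point): centre of the underside of foot b, a steel disc 19 mm across straight under knob b. Turning the knob clockwise lowers it 0.5 mm per rad until it touches the plate, 38 mm above the table; it starts 0.15 to 0.6 mm above that, so readings and eyes are too coarse to find the touch.
- pin_b_top (a point): top of tension pin b, a brass pin 6 mm across in the top of the bracket, 24 mm outside the axis of knob b. Flush (62.5 mm above the table) until knob b bites and yields (some 0.12 rad past touch, which spring back when let go); then it rises for good, 4 mm per rad of further clockwise turning: about 2.7 mm after an eighth of a turn past touch.
- knob_c_grip (a point): T-knob c, -x side, opposite a: upright grip bar 44 mm long (x), 14 mm thick (y), 72 to 102 mm above the table; pinch its thickness from above. Point on its axis at 91 mm. Turns in place; 0.3 to 1.2 rad clockwise from above lowers its foot to the plate; the bar does not show where it bites. Easy (0.03 N m), then springy (3 N m per rad) from the touch, yielding at 0.35 N m.
- foot_c_tip (a point): centre of the underside of foot c, a steel disc 19 mm across straight under knob c. Turning the knob clockwise lowers it 0.5 mm per rad until it touches the plate, 38 mm above the table; it starts 0.15 to 0.6 mm above that, so readings and eyes are too coarse to find the touch.
- pin_c_top (a point): top of tension pin c, a brass pin 6 mm across in the top of the bracket, 24 mm outside the axis of knob c. Flush (62.5 mm above the table) until knob c bites and yields (some 0.12 rad past touch, which spring back when let go); then it rises for good, 4 mm per rad of further clockwise turning: about 2.7 mm after an eighth of a turn past touch.
- knob_d_grip (a point): T-knob d, -y side, opposite b: upright grip bar 44 mm long (x), 14 mm thick (y), 72 to 102 mm above the table; pinch its thickness from above. Point on its axis at 91 mm. Turns in place; 0.3 to 1.2 rad clockwise from above lowers its foot to the plate; the bar does not show where it bites. Easy (0.03 N m), then springy (3 N m per rad) from the touch, yielding at 0.35 N m.
- foot_d_tip (a point): centre of the underside of foot d, a steel disc 19 mm across straight under knob d. Turning the knob clockwise lowers it 0.5 mm per rad until it touches the plate, 38 mm above the table; it starts 0.15 to 0.6 mm above that, so readings and eyes are too coarse to find the touch.
- pin_d_top (a point): top of tension pin d, a brass pin 6 mm across in the top of the bracket, 24 mm outside the axis of knob d. Flush (62.5 mm above the table) until knob d bites and yields (some 0.12 rad past touch, which spring back when let go); then it rises for good, 4 mm per rad of further clockwise turning: about 2.7 mm after an eighth of a turn past touch.
- hex_key: steel hex key, 34 x 94 x 8 mm, lying beside the press; origin at the centre of its underside; to be left alone
- spindle_nut: steel hexagon nut, 24 x 27 x 12 mm, lying beside the press; origin at the centre of its underside; to be left alone
- bush_1: steel bush, 27 mm across, 30 mm high, standing beside the press; origin at the centre of its underside; to be left alone. Behind it, at the left front corner of the table, the thin upright post of a lamp stands at x 0.35, y 0.51 in the world, 0.65 m high, its arm pointing away from the robot and upward: keep clear of it

How it is judged (in metres and radians):
On the way:
1. all four feet touch the pressure plate together: none more than 0.12 mm (0.24 rad of turning) above it, no pin risen more than 1.0 mm (0.37 rad past first touch) (z of each of foot_a_tip, foot_b_tip, foot_c_tip, foot_d_tip in the frame of press below 0.03812 m and z of each of pin_a_top, pin_b_top, pin_c_top, pin_d_top in the frame of press below 0.0635 m), for 0.1 s.
At the end, for the whole second after the job is handed in: Every foot is on the plate (within 0.12 mm, 0.24 rad of turning) and every pin has risen 1.3 to 4.0 mm, that is, every knob was tightened 0.45 to 1.1 rad past first touch (an eighth of a turn is 0.79 rad and raises the pin 2.7 mm) (z of each of foot_a_tip, foot_b_tip, foot_c_tip, foot_d_tip in the frame of press below 0.03812 m and z of pin_a_top in the frame of press between 0.0638 and 0.0665 m and z of pin_b_top in the frame of press between 0.0638 and 0.0665 m and z of pin_c_top in the frame of press between 0.0638 and 0.0665 m and z of pin_d_top in the frame of press between 0.0638 and 0.0665 m).
It fails at once if a knob is overtightened and crushes the pad (its pin risen more than 4.6 mm) (z of any of pin_a_top, pin_b_top, pin_c_top, pin_d_top in the frame of press above 0.0671 m).
It fails at once if two neighbouring knobs are tightened (pins risen more than 1.2 mm) while neither of the knobs opposite them is ((z of each of pin_a_top, pin_b_top in the frame of press above 0.0637 m and z of each of pin_c_top, pin_d_top in the frame of press below 0.0637 m) or (z of each of pin_b_top, pin_c_top in the frame of press above 0.0637 m and z of each of pin_d_top, pin_a_top in the frame of press below 0.0637 m) or (z of each of pin_c_top, pin_d_top in the frame of press above 0.0637 m and z of each of pin_a_top, pin_b_top in the frame of press below 0.0637 m) or (z of each of pin_d_top, pin_a_top in the frame of press above 0.0637 m and z of each of pin_b_top, pin_c_top in the frame of press below 0.0637 m)).
It fails at once if the hex key, nut or bush beside the press is pushed away (more than 25 mm) (distance of any of hex_key, spindle_nut, bush_1 from where it was at the start of the episode above 0.025 m).
It also fails if it takes over 72 s, if anything falls off the work surface, if the arm or the gripper's body presses on something with over 40 N, if the wrist force passes 120 N, or if a joint passes its speed limit or range.

## Working session

There is one attempt and no reset: what is moved stays moved. The work goes in short steps, Python scripts to look and compute and a tool call to move; the robot and the scene stay as the last step left them, time stands still between calls to the robot, and variables do not carry over. Pictures are saved under pics/ and viewed, and the job is handed in when it is done.

Besides the shell and the picture viewer there is one more tool, called after ">>>" as name(argument=value, ...), one argument or row to a line, values as JSON. play_rows: Moves the arm, as the interface text tells. Its arguments: {"type":"object","properties":{"series":{"type":"array"},"squeeze":{"type":"number"}},"required":["series"]}

```bash
mkdir -p pics; cat > h.py <<'E'
from cell import ctrl, vision
import numpy as np, cv2
def w(cam,p):
    m=vision.camera_model(cam); R=np.array(m['R']);t=np.array(m['t']); return R.T@(np.array(p)-t)
def px(cam,X):
    m=vision.camera_model(cam); c=np.array(m['R'])@np.array(X)+np.array(m['t']); return m['fx']*c[0]/c[2]+m['cx'],m['fy']*c[1]/c[2]+m['cy']
E
python3 - <<'E'
from h import *
for c in ('top','side'):
    im=vision.camera(c); cv2.imwrite(f'pics/{c}0.png',im[:,:,::-1])
    for n in ('press','knob_a_grip','pin_a_top','bush_1','hex_key','spindle_nut'):
        for d in vision.pinpoint(n,c): print(c,n,round(d['conf'],2),w(c,d['location']).round(4))
o=ctrl.get_obs()
for k in o: print(k,np.round(o[k],4).tolist())
E
```

```text
top press 0.81 [ 0.5348  0.2929 -0.0041]
top pin_a_top 0.34 [0.5054 0.4151 0.0036]
top bush_1 0.45 [0.5044 0.4128 0.0015]
top hex_key 0.67 [0.6381 0.3758 0.0012]
top spindle_nut 0.6 [0.5275 0.1779 0.0006]
side press 0.67 [0.5359 0.2941 0.0041]
side knob_a_grip 0.71 [ 5.039e-01  4.099e-01 -5.000e-04]
side knob_a_grip 0.68 [0.5841 0.31   0.0896]
side pin_a_top 0.48 [ 0.5028  0.409  -0.0007]
side bush_1 0.64 [ 0.5027  0.4121 -0.0032]
side hex_key 0.6 [ 0.6379  0.3769 -0.0019]
side spindle_nut 0.43 [ 0.5236  0.1796 -0.0011]
time_s 0.7
qpos [64.8315, 24.4126, 4.2354, 92.0191, -1.9553, 63.6455, -3.8423]
qd [0.027, -0.0753, -0.064, -0.0022, -0.1631, 0.1267, -0.0234]
joint_torque [0.0016, -94.9322, 3.7582, -46.3832, 0.0192, 0.0025, 0.0]
tool_pos [0.1928, -0.6468, 0.2313]
eef_rot [[0.9583, 0.2857, 0.0], [0.2857, -0.9583, 0.0001], [0.0, -0.0001, -1.0]]
wrist_force [-0.6933, 0.1158, -0.7118]
torque [-0.0453, 0.0215, -0.001]
opening 0.0854
```

View images.

View pics/top0.png

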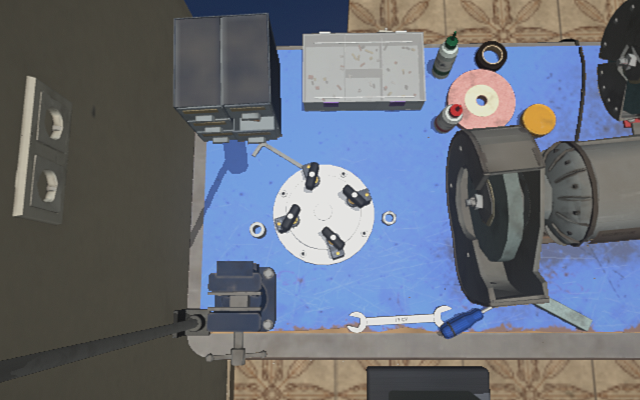

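View pics/side0.png

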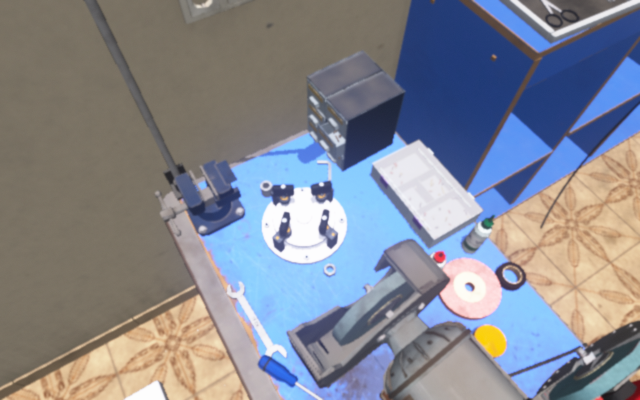

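```bash
python3 - <<'E'
from h import *
im=cv2.imread('pics/top0.png'); cv2.imwrite('pics/topc.png',cv2.resize(im[145:280,240:400],None,fx=4.4,fy=4.4,interpolation=cv2.INTER_CUBIC))
im=cv2.imread('pics/side0.png'); cv2.imwrite('pics/sidec.png',cv2.resize(im[160:280,240:370],None,fx=4.8,fy=4.8,interpolation=cv2.INTER_CUBIC))
for c in('top','side'):
    m=vision.camera_model(c); R=np.array(m['R']); print(c,m['fx'],(-R.T@np.array(m['t'])).round(3), R.round(3).tolist())
    print([px(c,X) for X in ([.535,.293,0],[.635,.293,0],[.535,.393,0])])
E
```

```text
top 501.3733358674744 [0.402 0.279 0.907] [[-0.001, -1.0, -0.024], [-0.984, 0.006, -0.177], [0.177, 0.024, -0.984]]
[(np.float64(324.42069910629965), np.float64(214.05696292858417)), (np.float64(324.25934778120774), np.float64(160.89561519885214)), (np.float64(269.82918309193985), np.float64(214.3264565952167))]
side 429.08085908662173 [ 0.334 -0.092  0.834] [[0.856, -0.517, 0.008], [-0.443, -0.74, -0.506], [0.268, 0.429, -0.863]]
[(np.float64(304.245003845035), np.float64(226.0442630038417)), (np.float64(342.71007645227826), np.float64(205.76056490069885)), (np.float64(282.31123522132464), np.float64(192.7229698198119))]
```

View pics/topc.png

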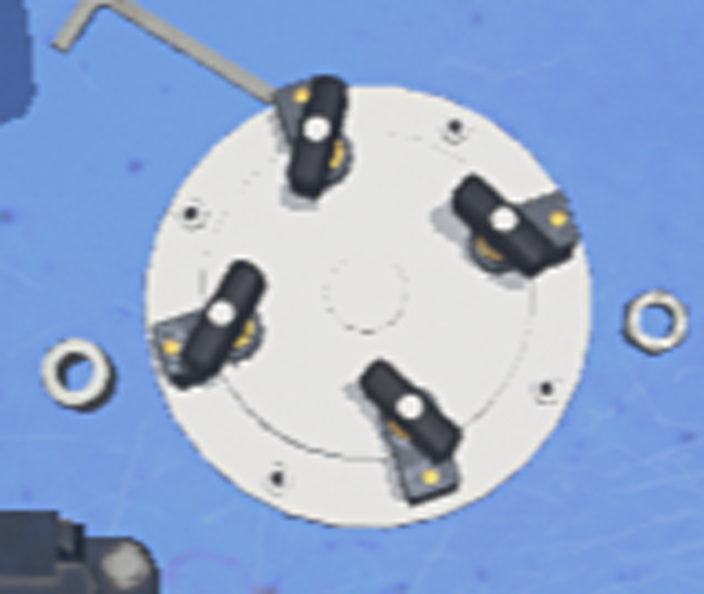

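View pics/sidec.png

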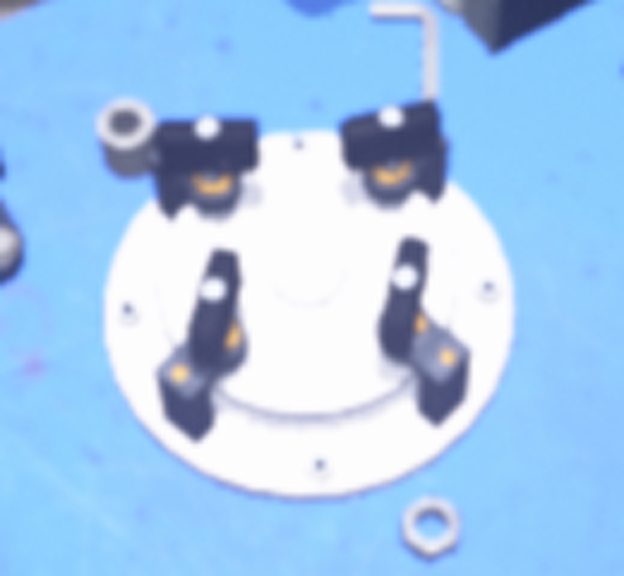

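```bash
cat >> h.py <<'E'
def ray(cam,u,v,z):
    m=vision.camera_model(cam); R=np.array(m['R']);t=np.array(m['t']); o=-R.T@t
    d=R.T@np.array([(u-m['cx'])/m['fx'],(v-m['cy'])/m['fy'],1]); return o+d*(z-o[2])/d[2]
E
python3 - <<'E'
from h import *
T=lambda u,v:(u/4.4+240-.4,v/4.4+145-.4)
S=lambda u,v:(u/4.8+240-.4,v/4.8+160-.4)
K=dict(K1=((316,128),(329,80),(306,195),(303,96)),K2=((504,218),(466,182),(537,270),(559,219)),K3=((409,406),(375,365),(450,452),(431,478)),K4=((222,312),(248,266),(187,380),(172,347)))
s=dict(K1=(391,117),K2=(404,277),K3=(213,289),K4=(207,127))
P={}
for k,(c,e1,e2,p) in K.items():
    C=ray('top',*T(*c),.102);A=ray('top',*T(*e1),.1);B=ray('top',*T(*e2),.1);p=ray('top',*T(*p),.0625)
    P[k]=C
    d=A-B; print(k,C.round(4),'side',ray('side',*S(*s[k]),.102).round(4),'pin',p.round(4),'bar deg',np.degrees(np.arctan2(d[1],d[0])).round(1),'len',np.linalg.norm(d).round(4), np.linalg.norm(p-C).round(4))
cen=sum(P.values())/4;print(cen)
for k in P: print(k,np.linalg.norm(P[k][:2]-cen[:2]),np.degrees(np.arctan2(P[k][1]-cen[1],P[k][0]-cen[0])))
E
```

```text
K1 [0.5873 0.3127 0.102 ] side [0.5881 0.3117 0.102 ] pin [0.6093 0.3194 0.0625] bar deg -11.0 len 0.0449 0.0457
K2 [0.5526 0.2429 0.102 ] side [0.5526 0.243  0.102 ] pin [0.5595 0.2198 0.0625] bar deg 37.8 len 0.0422 0.0463
K3 [0.483  0.2785 0.102 ] side [0.4836 0.2778 0.102 ] pin [0.4594 0.2702 0.0625] bar deg 40.4 len 0.0421 0.0467
K4 [0.518  0.3473 0.102 ] side [0.5188 0.3472 0.102 ] pin [0.5101 0.3698 0.0625] bar deg -27.6 len 0.0478 0.0462
[0.5352309  0.29532273 0.102     ]
K1 0.054895461894749885 18.412281758635665
K2 0.0552544556261941 -71.630327577314
K3 0.05489924031170159 -162.14559979908947
K4 0.05471991835057828 108.36802479717902
```

```bash
cat >> h.py <<'E'
def st():
    o=ctrl.get_obs(); R=np.array(o['eef_rot']); p=np.array(o['tool_pos'])
    print('t',o['time_s'],'p',p.round(4),'yaw',np.degrees(np.arctan2(R[1,0],R[0,0])).round(2),'F',np.round(o['wrist_force'],2),'M',np.round(o['torque'],3),'op',round(o['opening'],4),'q',np.round(o['qpos'],1).tolist(), 'tilt',np.degrees(np.arccos(-R[2,2])).round(2))
    return o,R,p
def go(X,yaw=None):
    o,R,p=st(); print('dp',((R.T@(np.array(X)-p))*100).round(2).tolist())
    if yaw is not None:
        y=np.degrees(np.arctan2(R[1,0],R[0,0])); print('twist',np.radians((y-yaw)).round(3))
E
python3 -c "
from h import *
go([.373,-.487,.431],-11)"
```

```text
t 0.7 p [ 0.1928 -0.6468  0.2313] yaw 16.6 F [-0.69  0.12 -0.71] M [-0.045  0.022 -0.001] op 0.0854 q [64.8, 24.4, 4.2, 92.0, -2.0, 63.6, -3.8] tilt 0.01
dp [21.83, -10.17, -19.97]
twist 0.482
```

>>> play_rows(
  series=[
    {"dp":[4,-2,-5],"twist":0,"jaw":3.5},
    {"dp":[8,-4,-10],"twist":0,"jaw":3.5},
    {"dp":[12.5,-6,-14],"twist":0,"jaw":3.5},
    {"dp":[17,-8,-17.5],"twist":0,"jaw":3.5},
    {"dp":[21,-10,-20],"twist":0,"jaw":3.5},
  ],
  squeeze=60,
)

```text
time_s: 1.32
tool_pos: [0.3665, -0.4899, 0.4331]
eef_rot: [[0.958, 0.285, 0.001], [0.285, -0.958, -0.001], [0.001, 0.001, -1.0]]
wrist_force: [0.1, -1.0, 0.4]
opening: 0.0347
```

```bash
python3 -c "
from h import *
go([.5,-.23,.43],-11)"
```

```text
t 1.325 p [ 0.3665 -0.4899  0.4331] yaw 16.59 F [ 0.08 -0.97  0.42] M [-0.033 -0.033 -0.003] op 0.0347 q [47.9, 12.2, -0.9, 83.9, 0.2, 83.8, -26.4] tilt 0.08
dp [20.21, -21.1, 0.3]
twist 0.481
```

>>> play_rows(
  series=[
    {"dp":[4,-4.2,0],"twist":0,"jaw":3.5},
    {"dp":[8,-8.4,0],"twist":0.1,"jaw":3.5},
    {"dp":[12,-12.6,0],"twist":0.2,"jaw":3.5},
    {"dp":[16,-16.8,0],"twist":0.3,"jaw":3.5},
    {"dp":[20.2,-21.1,0],"twist":0.4,"jaw":3.5},
  ],
)

```text
time_s: 1.95
tool_pos: [0.4993, -0.2294, 0.4316]
eef_rot: [[0.994, -0.114, 0.001], [-0.114, -0.994, -0.0], [0.001, 0.0, -1.0]]
wrist_force: [1.0, 0.4, -0.6]
opening: 0.0353
```

```bash
python3 -c "
from h import *
go([.57,.07,.43],-11)"
```

```text
t 1.95 p [ 0.4993 -0.2294  0.4316] yaw -6.53 F [ 0.96  0.38 -0.59] M [-0.028 -0.054  0.01 ] op 0.0353 q [27.9, 6.3, -11.0, 91.1, 1.2, 82.6, -79.8] tilt 0.04
dp [3.62, -30.55, 0.16]
twist 0.078
```

>>> play_rows(
  series=[
    {"dp":[0.7,-6.1,0],"twist":-0.18,"jaw":3.5},
    {"dp":[1.4,-12.2,0],"twist":-0.36,"jaw":3.5},
    {"dp":[2.1,-18.3,0],"twist":-0.54,"jaw":3.5},
    {"dp":[2.8,-24.4,0],"twist":-0.72,"jaw":3.5},
    {"dp":[3.6,-30.5,0],"twist":-0.9,"jaw":3.5},
  ],
)

```text
time_s: 2.58
tool_pos: [0.5683, 0.0699, 0.4317]
eef_rot: [[0.7, 0.714, 0.001], [0.714, -0.7, -0.0], [0.0, 0.001, -1.0]]
wrist_force: [1.5, 0.7, -1.0]
opening: 0.0351
```

```bash
python3 -c "
from h import *
go([.5873,.3125,.30],168)"
```

```text
t 2.575 p [0.5683 0.0699 0.4317] yaw 45.57 F [ 1.53  0.68 -1.  ] M [-0.011 -0.026  0.034] op 0.0351 q [10.3, 10.1, -27.8, 87.6, 4.7, 83.5, -62.2] tilt 0.05
dp [18.65, -15.63, 13.17]
twist -2.137
```

>>> play_rows(
  series=[
    {"dp":[3.7,-3.1,2],"twist":-0.18,"jaw":3.5},
    {"dp":[7.5,-6.2,4.5],"twist":-0.36,"jaw":3.5},
    {"dp":[11.2,-9.4,7.5],"twist":-0.54,"jaw":3.5},
    {"dp":[15,-12.5,10.5],"twist":-0.72,"jaw":3.5},
    {"dp":[18.6,-15.6,13],"twist":-0.9,"jaw":3.5},
  ],
)

```text
time_s: 3.2
tool_pos: [0.5883, 0.3113, 0.3002]
eef_rot: [[-0.124, 0.992, -0.0], [0.992, 0.124, -0.0], [-0.0, -0.0, -1.0]]
wrist_force: [1.8, -0.3, 1.2]
opening: 0.0352
```

```bash
python3 -c "
from h import *
go([.5873,.3125,.14],168)"
```

```text
t 3.2 p [0.5883 0.3113 0.3002] yaw 97.13 F [ 1.75 -0.33  1.19] M [-0.078 -0.106  0.035] op 0.0352 q [-5.1, 25.3, -39.6, 86.6, 16.4, 74.0, -39.4] tilt 0.01
dp [0.13, -0.09, 16.02]
twist -1.237
```

>>> play_rows(
  series=[
    {"dp":[0,0,4],"twist":-0.18,"jaw":3.5},
    {"dp":[0,0,8],"twist":-0.36,"jaw":3.5},
    {"dp":[0,0,12],"twist":-0.54,"jaw":3.5},
    {"dp":[0,0,15],"twist":-0.72,"jaw":3.5},
    {"dp":[0.1,-0.1,16],"twist":-0.9,"jaw":3.5},
  ],
)

```text
time_s: 3.82
tool_pos: [0.5866, 0.3101, 0.1392]
eef_rot: [[-0.855, 0.519, -0.002], [0.519, 0.855, -0.001], [0.001, -0.002, -1.0]]
wrist_force: [0.9, -0.1, -0.4]
opening: 0.0351
```

```bash
python3 -c "
from h import *
for c in ('top','side'):
    im=vision.camera(c); cv2.imwrite(f'pics/{c}1.png',im[:,:,::-1])
go([.5873,.3125,.074],168)"
```

```text
t 3.925 p [0.5867 0.3104 0.1398] yaw 148.53 F [0.68 0.   1.02] M [0.019 0.021 0.02 ] op 0.0348 q [-0.4, 36.1, -47.0, 95.7, 29.3, 61.4, 2.1] tilt 0.14
dp [0.04, 0.22, 6.58]
twist -0.34
```

View pics/side1.png

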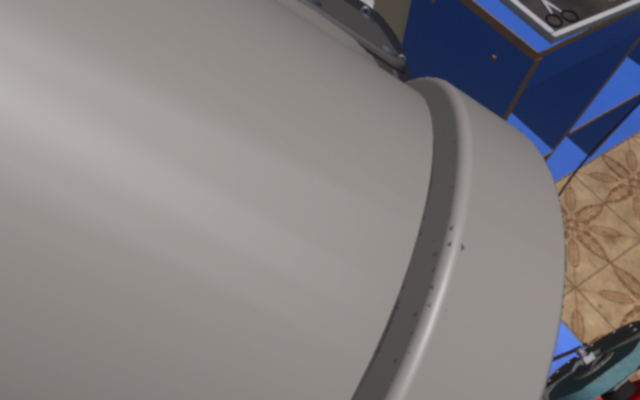

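View pics/top1.png

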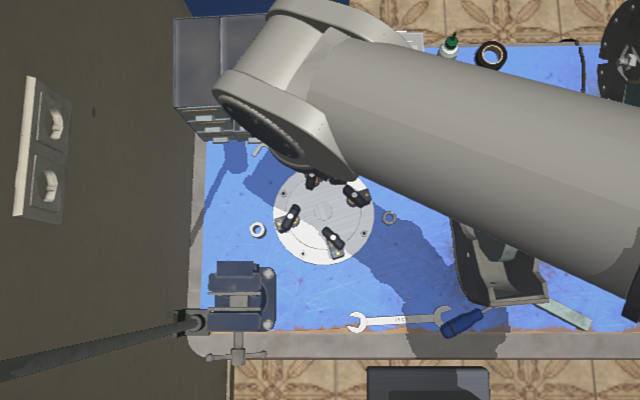

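>>> play_rows(
  series=[
    {"dp":[0,0.1,0.5],"twist":-0.17,"jaw":3.5},
    {"dp":[0,0.1,1.5],"twist":-0.34,"jaw":3.5},
    {"dp":[0,0.1,3],"twist":-0.34,"jaw":3.5},
    {"dp":[0,0.1,5],"twist":-0.34,"jaw":3.5},
    {"dp":[0,0.1,6.5],"twist":-0.34,"jaw":3.5},
  ],
)

```text
time_s: 4.55
tool_pos: [0.5875, 0.3115, 0.0748]
eef_rot: [[-0.977, 0.213, -0.001], [0.213, 0.977, -0.001], [0.0, -0.001, -1.0]]
wrist_force: [0.9, -0.7, -0.6]
opening: 0.0352
```

```bash
python3 -c "
from h import *
go([.5873,.3125,.074],168)"
```

```text
t 4.55 p [0.5875 0.3115 0.0748] yaw 167.67 F [ 0.87 -0.66 -0.59] M [ 0.008  0.029 -0.036] op 0.0352 q [0.2, 41.6, -48.4, 97.8, 36.1, 57.4, 16.3] tilt 0.05
dp [0.04, 0.09, 0.08]
twist -0.006
```

>>> play_rows(
  series=[
    {"dp":[0,0.05,0.05],"twist":0,"jaw":1.0},
    {"dp":[0,0.05,0.05],"twist":0,"jaw":1.0},
    {"dp":[0,0.05,0.05],"twist":0,"jaw":1.0},
    {"dp":[0,0.05,0.05],"twist":0,"jaw":1.0},
    {"dp":[0,0.05,0.05],"twist":0,"jaw":1.0},
  ],
)

```text
time_s: 5.18
tool_pos: [0.5875, 0.312, 0.0754]
eef_rot: [[-0.978, 0.21, -0.001], [0.21, 0.978, -0.0], [0.001, -0.0, -1.0]]
wrist_force: [-0.8, 1.4, -20.7]
opening: 0.0129
```

```bash
python3 -c "
from h import *
st()"
```

```text
t 5.175 p [0.5875 0.312  0.0754] yaw 167.85 F [ -0.76   1.44 -20.69] M [ 0.371 -0.007 -0.032] op 0.0129 q [0.2, 41.7, -48.5, 97.8, 36.1, 57.5, 16.5] tilt 0.05
```

>>> play_rows(
  series=[
    {"dp":[0,0,0.02],"twist":0.07,"jaw":1.0},
    {"dp":[0,0,0.02],"twist":0.14,"jaw":1.0},
    {"dp":[0,0,0.02],"twist":0.22,"jaw":1.0},
    {"dp":[0,0,0.02],"twist":0.3,"jaw":1.0},
    {"dp":[0,0,0.02],"twist":0.3,"jaw":1.0},
  ],
)

```text
time_s: 5.8
tool_pos: [0.5875, 0.3121, 0.0754]
eef_rot: [[-0.872, 0.489, -0.0], [0.489, 0.872, -0.0], [0.0, -0.001, -1.0]]
wrist_force: [0.5, 0.7, -19.7]
opening: 0.0131
```

```bash
python3 -c "
from h import *
st()"
```

```text
t 5.8 p [0.5875 0.3121 0.0754] yaw 150.71 F [  0.54   0.65 -19.68] M [0.227 0.031 0.052] op 0.0131 q [-2.1, 40.2, -44.8, 97.9, 33.3, 56.0, 1.3] tilt 0.04
```

>>> play_rows(
  series=[
    {"dp":[0,0,0],"twist":0.04,"jaw":1.0},
    {"dp":[0,0,0],"twist":0.08,"jaw":1.0},
    {"dp":[0,0,0],"twist":0.12,"jaw":1.0},
    {"dp":[0,0,0],"twist":0.12,"jaw":1.0},
    {"dp":[0,0,0],"twist":0.12,"jaw":1.0},
  ],
)

```text
time_s: 6.42
tool_pos: [0.5876, 0.3121, 0.0755]
eef_rot: [[-0.807, 0.59, -0.0], [0.59, 0.807, -0.0], [0.0, -0.0, -1.0]]
wrist_force: [-1.2, 0.1, -22.9]
opening: 0.013
```

```bash
python3 -c "
from h import *
st()"
```

```text
t 6.425 p [0.5876 0.3121 0.0755] yaw 143.83 F [ -1.18   0.13 -22.86] M [ 0.062  0.388 -0.017] op 0.013 q [-3.0, 39.7, -43.3, 98.0, 32.1, 55.5, -4.7] tilt 0.03
```

>>> play_rows(
  series=[
    {"dp":[0,0,0],"twist":0.04,"jaw":1.0},
    {"dp":[0,0,0],"twist":0.08,"jaw":1.0},
    {"dp":[0,0,0],"twist":0.13,"jaw":1.0},
    {"dp":[0,0,0],"twist":0.13,"jaw":1.0},
    {"dp":[0,0,0],"twist":0.13,"jaw":1.0},
  ],
)

```text
time_s: 7.05
tool_pos: [0.5877, 0.3122, 0.0755]
eef_rot: [[-0.724, 0.69, -0.0], [0.69, 0.724, -0.0], [0.0, -0.0, -1.0]]
wrist_force: [-2.6, -1.1, -24.2]
opening: 0.0127
```

```bash
python3 -c "
from h import *
st()"
```

```text
t 7.05 p [0.5877 0.3122 0.0755] yaw 136.38 F [ -2.65  -1.05 -24.24] M [0.017 0.49  0.026] op 0.0127 q [-4.0, 39.2, -41.7, 98.0, 30.9, 54.9, -11.3] tilt 0.02
```

>>> play_rows(
  series=[
    {"dp":[0,0,0],"twist":0.04,"jaw":1.0},
    {"dp":[0,0,0],"twist":0.08,"jaw":1.0},
    {"dp":[0,0,0],"twist":0.13,"jaw":1.0},
    {"dp":[0,0,0],"twist":0.13,"jaw":1.0},
    {"dp":[0,0,0],"twist":0.13,"jaw":1.0},
  ],
)

```text
time_s: 7.68
tool_pos: [0.5878, 0.3122, 0.0756]
eef_rot: [[-0.627, 0.779, -0.0], [0.779, 0.627, -0.0], [0.0, -0.0, -1.0]]
wrist_force: [-1.6, -0.4, -25.7]
opening: 0.0129
```

```bash
python3 -c "
from h import *
st()"
```

```text
t 7.675 p [0.5878 0.3122 0.0756] yaw 128.81 F [ -1.57  -0.38 -25.67] M [-0.043  0.491  0.01 ] op 0.0129 q [-5.1, 38.6, -40.0, 98.1, 29.6, 54.3, -17.9] tilt 0.01
```

>>> play_rows(
  series=[
    {"dp":[0,0,0.03],"twist":0.04,"jaw":1.0},
    {"dp":[0,0,0.03],"twist":0.08,"jaw":1.0},
    {"dp":[0,0,0.03],"twist":0.13,"jaw":1.0},
    {"dp":[0,0,0.03],"twist":0.13,"jaw":1.0},
    {"dp":[0,0,0.03],"twist":0.13,"jaw":1.0},
  ],
)

```text
time_s: 8.3
tool_pos: [0.5878, 0.3122, 0.0754]
eef_rot: [[-0.522, 0.853, 0.0], [0.853, 0.522, -0.0], [-0.0, -0.0, -1.0]]
wrist_force: [-4.2, -2.7, -20.1]
opening: 0.0131
```

```bash
python3 -c "
from h import *
st()"
```

```text
t 8.3 p [0.5878 0.3122 0.0754] yaw 121.47 F [ -4.15  -2.71 -20.13] M [-0.431  0.818 -0.006] op 0.0131 q [-6.2, 38.1, -38.4, 98.2, 28.4, 53.8, -24.4] tilt 0.0
```

>>> play_rows(
  series=[
    {"dp":[0,0,0.06],"twist":0.04,"jaw":1.0},
    {"dp":[0,0,0.06],"twist":0.08,"jaw":1.0},
    {"dp":[0,0,0.06],"twist":0.13,"jaw":1.0},
    {"dp":[0,0,0.06],"twist":0.13,"jaw":1.0},
    {"dp":[0,0,0.06],"twist":0.13,"jaw":1.0},
  ],
)

```text
time_s: 8.93
tool_pos: [0.5879, 0.3123, 0.0753]
eef_rot: [[-0.406, 0.914, 0.0], [0.914, 0.406, -0.0], [-0.0, 0.0, -1.0]]
wrist_force: [-6.0, -4.2, -13.6]
opening: 0.013
```

```bash
python3 -c "
from h import *
st()"
```

```text
t 8.925 p [0.5879 0.3123 0.0753] yaw 113.95 F [ -6.02  -4.21 -13.65] M [-0.761  1.153  0.036] op 0.013 q [-7.3, 37.6, -36.7, 98.2, 27.1, 53.3, -31.0] tilt 0.02
```

>>> play_rows(
  series=[
    {"dp":[0,-0.03,0.05],"twist":0.04,"jaw":1.0},
    {"dp":[0,-0.03,0.05],"twist":0.08,"jaw":1.0},
    {"dp":[0,-0.03,0.05],"twist":0.13,"jaw":1.0},
    {"dp":[0,-0.03,0.05],"twist":0.13,"jaw":1.0},
    {"dp":[0,-0.03,0.05],"twist":0.13,"jaw":1.0},
  ],
)

```text
time_s: 9.55
tool_pos: [0.5879, 0.3123, 0.0752]
eef_rot: [[-0.284, 0.959, 0.001], [0.959, 0.284, 0.0], [-0.0, 0.001, -1.0]]
wrist_force: [-5.2, -4.9, -9.6]
opening: 0.0128
```

```bash
python3 -c "
from h import *
st()"
```

```text
t 9.55 p [0.5879 0.3123 0.0752] yaw 106.52 F [-5.2  -4.92 -9.63] M [-0.965  1.127  0.286] op 0.0128 q [-8.4, 37.2, -35.0, 98.3, 25.9, 52.7, -37.5] tilt 0.06
```

>>> play_rows(
  series=[
    {"dp":[0,-0.03,0],"twist":0,"jaw":3.5},
    {"dp":[0,-0.03,0],"twist":0,"jaw":3.5},
    {"dp":[0,-0.03,-3.5],"twist":0,"jaw":3.5},
    {"dp":[1.0,-1.0,-5],"twist":-0.17,"jaw":3.5},
    {"dp":[4.0,-4.0,-5],"twist":-0.34,"jaw":3.5},
  ],
)

```text
time_s: 10.18
tool_pos: [0.5403, 0.3394, 0.1267]
eef_rot: [[-0.59, 0.808, 0.005], [0.808, 0.59, 0.002], [-0.001, 0.005, -1.0]]
wrist_force: [-0.4, 1.0, -0.1]
opening: 0.0351
```

```bash
python3 -c "
from h import *
go([.5186,.3472,.074],152)"
```

```text
t 10.175 p [0.5403 0.3394 0.1267] yaw 126.13 F [-0.36  1.03 -0.14] M [ 0.017  0.017 -0.019] op 0.0351 q [-7.0, 32.9, -42.0, 100.4, 25.9, 56.5, -22.9] tilt 0.3
dp [1.91, -1.32, 5.26]
twist -0.451
```

>>> play_rows(
  series=[
    {"dp":[1.2,-0.7,0],"twist":-0.17,"jaw":3.5},
    {"dp":[1.8,-1.1,0],"twist":-0.34,"jaw":3.5},
    {"dp":[1.8,-1.1,0.5],"twist":-0.45,"jaw":3.5},
    {"dp":[1.8,-1.1,3],"twist":-0.45,"jaw":3.5},
    {"dp":[1.8,-1.1,5],"twist":-0.45,"jaw":3.5},
  ],
)

```text
time_s: 10.8
tool_pos: [0.5191, 0.3477, 0.0743]
eef_rot: [[-0.881, 0.473, 0.002], [0.473, 0.881, 0.001], [-0.001, 0.002, -1.0]]
wrist_force: [0.6, 0.3, -0.5]
opening: 0.035
```

```bash
python3 -c "
from h import *
go([.5186,.3472,.074],152)"
```

```text
t 10.8 p [0.5191 0.3477 0.0743] yaw 151.78 F [ 0.63  0.31 -0.51] M [-0.031 -0.005  0.029] op 0.035 q [-6.1, 37.3, -45.8, 103.6, 32.9, 53.1, -4.7] tilt 0.12
dp [0.02, -0.07, 0.03]
twist -0.004
```

>>> play_rows(
  series=[
    {"dp":[0,-0.05,0.05],"twist":0,"jaw":1.0},
    {"dp":[0,-0.05,0.1],"twist":0,"jaw":1.0},
    {"dp":[0,-0.05,0.15],"twist":0,"jaw":1.0},
    {"dp":[0,-0.05,0.15],"twist":0,"jaw":1.0},
    {"dp":[0,-0.05,0.15],"twist":0.08,"jaw":1.0},
  ],
)

```text
time_s: 11.42
tool_pos: [0.5181, 0.347, 0.0733]
eef_rot: [[-0.84, 0.542, 0.0], [0.542, 0.84, 0.001], [0.0, 0.001, -1.0]]
wrist_force: [-3.2, -0.2, 1.8]
opening: 0.0132
```

```bash
python3 -c "
from h import *
st()"
```

```text
t 11.425 p [0.5181 0.347  0.0733] yaw 147.16 F [-3.25 -0.21  1.83] M [-0.016  0.87   0.007] op 0.0132 q [-6.7, 37.0, -44.8, 103.8, 32.2, 52.7, -8.8] tilt 0.04
```

>>> play_rows(
  series=[
    {"dp":[0,0,0],"twist":0.06,"jaw":1.0},
    {"dp":[0,0,0],"twist":0.12,"jaw":1.0},
    {"dp":[0,0,0],"twist":0.18,"jaw":1.0},
    {"dp":[0,0,0],"twist":0.22,"jaw":1.0},
    {"dp":[0,0,0],"twist":0.22,"jaw":1.0},
  ],
)

```text
time_s: 12.05
tool_pos: [0.5182, 0.3471, 0.0732]
eef_rot: [[-0.703, 0.711, 0.001], [0.711, 0.703, 0.0], [-0.0, 0.001, -1.0]]
wrist_force: [-4.0, 0.5, 5.6]
opening: 0.013
```

```bash
python3 -c "
from h import *
st()"
```

```text
t 12.05 p [0.5182 0.3471 0.0732] yaw 134.66 F [-4.    0.52  5.62] M [ 0.051  0.927 -0.022] op 0.013 q [-8.6, 36.0, -42.0, 103.9, 30.1, 51.7, -19.7] tilt 0.04
```

>>> play_rows(
  series=[
    {"dp":[0,0,0],"twist":0.04,"jaw":1.0},
    {"dp":[0,0,0],"twist":0.08,"jaw":1.0},
    {"dp":[0,0,0],"twist":0.13,"jaw":1.0},
    {"dp":[0,0,0],"twist":0.13,"jaw":1.0},
    {"dp":[0,0,0],"twist":0.13,"jaw":1.0},
  ],
)

```text
time_s: 12.68
tool_pos: [0.5182, 0.3471, 0.0732]
eef_rot: [[-0.605, 0.796, 0.0], [0.796, 0.605, 0.001], [0.0, 0.001, -1.0]]
wrist_force: [-3.9, -0.0, 5.5]
opening: 0.0133
```

```bash
python3 -c "
from h import *
st()"
```

```text
t 12.675 p [0.5182 0.3471 0.0732] yaw 127.23 F [-3.86 -0.05  5.46] M [ 0.068  0.973 -0.016] op 0.0133 q [-9.7, 35.5, -40.3, 104.0, 28.8, 51.2, -26.2] tilt 0.04
```

>>> play_rows(
  series=[
    {"dp":[0,0,0],"twist":0.04,"jaw":1.0},
    {"dp":[0,0,0],"twist":0.08,"jaw":1.0},
    {"dp":[0,0,0],"twist":0.13,"jaw":1.0},
    {"dp":[0,0,0],"twist":0.13,"jaw":1.0},
    {"dp":[0,0,0],"twist":0.13,"jaw":1.0},
  ],
)

```text
time_s: 13.3
tool_pos: [0.5182, 0.3472, 0.0732]
eef_rot: [[-0.497, 0.868, 0.0], [0.868, 0.497, 0.001], [0.0, 0.001, -1.0]]
wrist_force: [-3.8, 0.9, 5.3]
opening: 0.0133
```

```bash
python3 -c "
from h import *
st()"
```

```text
t 13.3 p [0.5182 0.3472 0.0732] yaw 119.78 F [-3.81  0.91  5.29] M [0.136 0.95  0.011] op 0.0133 q [-10.9, 35.0, -38.6, 104.0, 27.6, 50.7, -32.6] tilt 0.05
```

>>> play_rows(
  series=[
    {"dp":[0,0,0],"twist":0.04,"jaw":1.0},
    {"dp":[0,0,0],"twist":0.08,"jaw":1.0},
    {"dp":[0,0,0],"twist":0.13,"jaw":1.0},
    {"dp":[0,0,0],"twist":0.13,"jaw":1.0},
    {"dp":[0,0,0],"twist":0.13,"jaw":1.0},
  ],
)

```text
time_s: 13.92
tool_pos: [0.5182, 0.3472, 0.0732]
eef_rot: [[-0.38, 0.925, 0.001], [0.925, 0.38, 0.001], [0.0, 0.001, -1.0]]
wrist_force: [-3.5, 1.2, 6.5]
opening: 0.0127
```

```bash
python3 -c "
from h import *
st()"
```

```text
t 13.925 p [0.5182 0.3472 0.0732] yaw 112.35 F [-3.47  1.23  6.46] M [0.139 0.845 0.258] op 0.0127 q [-12.1, 34.5, -36.9, 104.1, 26.3, 50.2, -39.1] tilt 0.05
```

>>> play_rows(
  series=[
    {"dp":[0,0,0],"twist":0,"jaw":3.5},
    {"dp":[0,0,-0.3],"twist":0,"jaw":3.5},
    {"dp":[0,0,-4],"twist":0,"jaw":3.5},
    {"dp":[-1.5,-1.7,-6],"twist":-0.18,"jaw":3.5},
    {"dp":[-5.0,-5.9,-6],"twist":-0.36,"jaw":3.5},
  ],
)

```text
time_s: 14.55
tool_pos: [0.4832, 0.2796, 0.1344]
eef_rot: [[-0.686, 0.727, 0.003], [0.727, 0.686, 0.003], [-0.0, 0.004, -1.0]]
wrist_force: [0.6, -0.1, -0.6]
opening: 0.0346
```

>>> play_rows(
  series=[
    {"dp":[0,0,0],"twist":-0.18,"jaw":3.5},
    {"dp":[0,0,0],"twist":-0.36,"jaw":3.5},
    {"dp":[0,0,0],"twist":-0.54,"jaw":3.5},
    {"dp":[0,0,0],"twist":-0.72,"jaw":3.5},
    {"dp":[0,0,0],"twist":-0.9,"jaw":3.5},
  ],
)

```text
time_s: 15.18
tool_pos: [0.4828, 0.2779, 0.133]
eef_rot: [[-0.996, -0.084, 0.001], [-0.084, 0.996, 0.0], [-0.001, -0.0, -1.0]]
wrist_force: [0.5, 0.1, 0.4]
opening: 0.0351
```

```bash
python3 -c "
from h import *
for c in ('top','side'):
    im=vision.camera(c); cv2.imwrite(f'pics/{c}2.png',im[:,:,::-1])
go([.4833,.2782,.0735],220-360)"
```

```text
t 15.275 p [0.4827 0.2778 0.1327] yaw -175.39 F [-0.32  0.59  0.17] M [-0.028 -0.015  0.015] op 0.0349 q [8.0, 30.7, -57.1, 110.0, 30.9, 56.4, 31.1] tilt 0.02
dp [-0.07, 0.03, 5.92]
twist -0.618
```

View pics/top2.png

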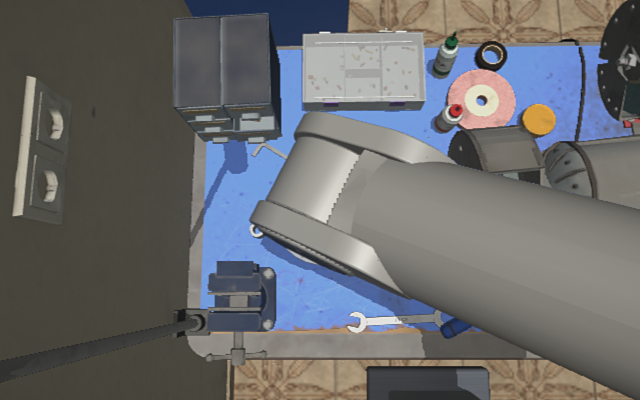

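>>> play_rows(
  series=[
    {"dp":[-0.05,0.03,0],"twist":-0.18,"jaw":3.5},
    {"dp":[-0.05,0.03,0.3],"twist":-0.36,"jaw":3.5},
    {"dp":[-0.05,0.03,1],"twist":-0.54,"jaw":3.5},
    {"dp":[-0.05,0.03,3],"twist":-0.62,"jaw":3.5},
    {"dp":[-0.05,0.03,5.9],"twist":-0.62,"jaw":3.5},
  ],
)

```text
time_s: 15.9
tool_pos: [0.4836, 0.2784, 0.0735]
eef_rot: [[-0.769, -0.639, 0.001], [-0.639, 0.769, 0.0], [-0.001, -0.0, -1.0]]
wrist_force: [0.1, 0.1, -0.4]
opening: 0.0353
```

```bash
python3 -c "
from h import *
go([.4833,.2782,.074],220-360)"
```

```text
t 15.9 p [0.4836 0.2784 0.0735] yaw -140.25 F [ 0.11  0.09 -0.37] M [ 0.042  0.045 -0.013] op 0.0353 q [9.4, 38.7, -60.6, 111.9, 41.8, 54.8, 57.7] tilt 0.06
dp [0.03, 0.01, -0.05]
twist -0.004
```

>>> play_rows(
  series=[
    {"dp":[0,0,0.05],"twist":0,"jaw":1.0},
    {"dp":[0,0,0.1],"twist":0,"jaw":1.0},
    {"dp":[0,0,0.1],"twist":0,"jaw":1.0},
    {"dp":[0,0,0.1],"twist":0,"jaw":1.0},
    {"dp":[0,0,0.1],"twist":0.08,"jaw":1.0},
  ],
)

```text
time_s: 16.52
tool_pos: [0.4828, 0.2776, 0.0728]
eef_rot: [[-0.816, -0.577, -0.001], [-0.577, 0.816, -0.001], [0.001, -0.001, -1.0]]
wrist_force: [-1.4, -4.9, -12.0]
opening: 0.0128
```

>>> play_rows(
  series=[
    {"dp":[0,0,0],"twist":0.06,"jaw":1.0},
    {"dp":[0,0,0],"twist":0.12,"jaw":1.0},
    {"dp":[0,0,0],"twist":0.18,"jaw":1.0},
    {"dp":[0,0,0],"twist":0.22,"jaw":1.0},
    {"dp":[0,0,0],"twist":0.22,"jaw":1.0},
  ],
)

```text
time_s: 17.15
tool_pos: [0.4827, 0.2776, 0.0729]
eef_rot: [[-0.922, -0.386, -0.0], [-0.386, 0.922, -0.001], [0.001, -0.001, -1.0]]
wrist_force: [-0.9, -5.3, -13.8]
opening: 0.0132
```

```bash
python3 -c "
from h import *
st()"
```

```text
t 17.15 p [0.4827 0.2776 0.0729] yaw -157.29 F [ -0.86  -5.27 -13.81] M [-1.16   0.129 -0.013] op 0.0132 q [7.1, 36.8, -57.0, 112.1, 39.0, 53.0, 42.8] tilt 0.07
```

>>> play_rows(
  series=[
    {"dp":[0,0,0.04],"twist":0.04,"jaw":1.0},
    {"dp":[0,0,0.04],"twist":0.08,"jaw":1.0},
    {"dp":[0,0,0.04],"twist":0.13,"jaw":1.0},
    {"dp":[0,0,0.04],"twist":0.13,"jaw":1.0},
    {"dp":[0,0,0.04],"twist":0.13,"jaw":1.0},
  ],
)

```text
time_s: 17.77
tool_pos: [0.4827, 0.2778, 0.0727]
eef_rot: [[-0.965, -0.264, -0.0], [-0.264, 0.965, -0.001], [0.0, -0.001, -1.0]]
wrist_force: [-3.1, -6.7, -7.4]
opening: 0.013
```

```bash
python3 -c "
from h import *
st()"
```

```text
t 17.775 p [0.4827 0.2778 0.0727] yaw -164.7 F [-3.07 -6.71 -7.43] M [-1.378  0.4    0.038] op 0.013 q [6.1, 36.0, -55.4, 112.2, 37.8, 52.2, 36.3] tilt 0.07
```

>>> play_rows(
  series=[
    {"dp":[0,-0.03,0.02],"twist":0.04,"jaw":1.0},
    {"dp":[0,-0.03,0.02],"twist":0.08,"jaw":1.0},
    {"dp":[0,-0.03,0.02],"twist":0.13,"jaw":1.0},
    {"dp":[0,-0.03,0.02],"twist":0.13,"jaw":1.0},
    {"dp":[0,-0.03,0.02],"twist":0.13,"jaw":1.0},
  ],
)

```text
time_s: 18.4
tool_pos: [0.4828, 0.2778, 0.0727]
eef_rot: [[-0.991, -0.137, -0.0], [-0.137, 0.991, -0.001], [0.0, -0.001, -1.0]]
wrist_force: [-3.1, -5.3, -6.6]
opening: 0.0128
```

```bash
python3 -c "
from h import *
st()"
```

```text
t 18.4 p [0.4828 0.2778 0.0727] yaw -172.14 F [-3.07 -5.34 -6.63] M [-1.206  0.521  0.019] op 0.0128 q [5.0, 35.2, -53.8, 112.2, 36.6, 51.4, 29.9] tilt 0.05
```

>>> play_rows(
  series=[
    {"dp":[0,-0.02,0],"twist":0.04,"jaw":1.0},
    {"dp":[0,-0.02,0],"twist":0.08,"jaw":1.0},
    {"dp":[0,-0.02,0],"twist":0.13,"jaw":1.0},
    {"dp":[0,-0.02,0],"twist":0.13,"jaw":1.0},
    {"dp":[0,-0.02,0],"twist":0.13,"jaw":1.0},
  ],
)

```text
time_s: 19.02
tool_pos: [0.4828, 0.2778, 0.0727]
eef_rot: [[-1.0, -0.008, 0.0], [-0.008, 1.0, -0.0], [-0.0, -0.0, -1.0]]
wrist_force: [-2.6, -3.7, -7.3]
opening: 0.013
```

```bash
python3 -c "
from h import *
st()"
```

```text
t 19.025 p [0.4828 0.2778 0.0727] yaw -179.56 F [-2.56 -3.69 -7.34] M [-0.979  0.525  0.232] op 0.013 q [4.0, 34.5, -52.2, 112.3, 35.4, 50.7, 23.5] tilt 0.03
```

>>> play_rows(
  series=[
    {"dp":[0,0,0],"twist":0,"jaw":3.5},
    {"dp":[0,0,-0.3],"twist":0,"jaw":3.5},
    {"dp":[0,0,-4],"twist":0,"jaw":3.5},
    {"dp":[-1.5,-0.7,-6],"twist":-0.18,"jaw":3.5},
    {"dp":[-6.0,-3.0,-6],"twist":-0.36,"jaw":3.5},
  ],
)

```text
time_s: 19.65
tool_pos: [0.5438, 0.2508, 0.1355]
eef_rot: [[-0.929, -0.369, 0.004], [-0.369, 0.929, 0.002], [-0.005, 0.0, -1.0]]
wrist_force: [0.2, 0.4, -0.0]
opening: 0.0347
```

```bash
python3 -c "
from h import *
go([.5526,.2428,.0735],217.8-360)"
```

```text
t 19.65 p [0.5438 0.2508 0.1355] yaw -158.35 F [ 0.2   0.43 -0.  ] M [-0.013  0.02   0.027] op 0.0347 q [12.7, 35.3, -59.0, 104.6, 34.9, 60.2, 51.6] tilt 0.27
dp [-0.5, -1.07, 6.2]
twist -0.282
```

>>> play_rows(
  series=[
    {"dp":[-0.7,-0.8,0],"twist":-0.18,"jaw":3.5},
    {"dp":[-0.7,-0.8,0],"twist":-0.29,"jaw":3.5},
    {"dp":[-0.7,-0.8,1],"twist":-0.29,"jaw":3.5},
    {"dp":[-0.7,-0.8,4],"twist":-0.29,"jaw":3.5},
    {"dp":[-0.7,-0.8,5.9],"twist":-0.29,"jaw":3.5},
  ],
)

```text
time_s: 20.27
tool_pos: [0.5523, 0.2434, 0.0719]
eef_rot: [[-0.792, -0.61, -0.0], [-0.61, 0.792, -0.0], [0.001, 0.0, -1.0]]
wrist_force: [-0.1, 0.5, 0.4]
opening: 0.0347
```

```bash
python3 -c "
from h import *
go([.5526,.2428,.0735],217.8-360)"
```

```text
t 20.275 p [0.5523 0.2434 0.0719] yaw -142.41 F [-0.08  0.54  0.37] M [-0.021  0.009 -0.033] op 0.0347 q [12.5, 41.6, -58.4, 106.0, 42.3, 57.3, 63.3] tilt 0.03
dp [0.02, -0.07, -0.16]
twist -0.004
```

>>> play_rows(
  series=[
    {"dp":[0,-0.05,0],"twist":0,"jaw":1.0},
    {"dp":[0,-0.05,0],"twist":0,"jaw":1.0},
    {"dp":[0,-0.05,0],"twist":0,"jaw":1.0},
    {"dp":[0,-0.05,0],"twist":0,"jaw":1.0},
    {"dp":[0,-0.05,0],"twist":0.08,"jaw":1.0},
  ],
)

```text
time_s: 20.9
tool_pos: [0.5527, 0.2427, 0.0729]
eef_rot: [[-0.838, -0.545, -0.001], [-0.545, 0.838, -0.0], [0.001, 0.0, -1.0]]
wrist_force: [-2.2, -3.1, -16.5]
opening: 0.0131
```

>>> play_rows(
  series=[
    {"dp":[0,0,0.02],"twist":0.06,"jaw":1.0},
    {"dp":[0,0,0.02],"twist":0.12,"jaw":1.0},
    {"dp":[0,0,0.02],"twist":0.18,"jaw":1.0},
    {"dp":[0,0,0.02],"twist":0.22,"jaw":1.0},
    {"dp":[0,0,0.02],"twist":0.22,"jaw":1.0},
  ],
)

```text
time_s: 21.52
tool_pos: [0.5528, 0.2427, 0.0729]
eef_rot: [[-0.937, -0.351, -0.0], [-0.351, 0.937, -0.001], [0.001, -0.001, -1.0]]
wrist_force: [-3.5, -4.7, -13.3]
opening: 0.0128
```

```bash
python3 -c "
from h import *
st()"
```

```text
t 21.525 p [0.5528 0.2427 0.0729] yaw -159.48 F [ -3.54  -4.72 -13.33] M [-0.979  0.749  0.039] op 0.0128 q [10.5, 39.8, -55.0, 106.1, 39.4, 55.6, 48.4] tilt 0.05
```

>>> play_rows(
  series=[
    {"dp":[0,-0.02,0.04],"twist":0.04,"jaw":1.0},
    {"dp":[0,-0.02,0.04],"twist":0.08,"jaw":1.0},
    {"dp":[0,-0.02,0.04],"twist":0.13,"jaw":1.0},
    {"dp":[0,-0.02,0.04],"twist":0.13,"jaw":1.0},
    {"dp":[0,-0.02,0.04],"twist":0.13,"jaw":1.0},
  ],
)

```text
time_s: 22.15
tool_pos: [0.5528, 0.2427, 0.0728]
eef_rot: [[-0.974, -0.227, -0.0], [-0.227, 0.974, -0.001], [0.0, -0.0, -1.0]]
wrist_force: [-4.7, -5.2, -8.2]
opening: 0.0133
```

```bash
python3 -c "
from h import *
st()"
```

```text
t 22.15 p [0.5528 0.2427 0.0728] yaw -166.87 F [-4.72 -5.19 -8.21] M [-1.128  1.058  0.022] op 0.0133 q [9.6, 39.0, -53.5, 106.1, 38.3, 54.9, 41.9] tilt 0.04
```

>>> play_rows(
  series=[
    {"dp":[0,-0.02,0.02],"twist":0.04,"jaw":1.0},
    {"dp":[0,-0.02,0.02],"twist":0.08,"jaw":1.0},
    {"dp":[0,-0.02,0.02],"twist":0.13,"jaw":1.0},
    {"dp":[0,-0.02,0.02],"twist":0.13,"jaw":1.0},
    {"dp":[0,-0.02,0.02],"twist":0.13,"jaw":1.0},
  ],
)

```text
time_s: 22.78
tool_pos: [0.5528, 0.2427, 0.0727]
eef_rot: [[-0.995, -0.099, -0.0], [-0.099, 0.995, -0.0], [0.0, -0.0, -1.0]]
wrist_force: [-5.2, -4.8, -7.1]
opening: 0.0128
```

```bash
python3 -c "
from h import *
st()"
```

```text
t 22.775 p [0.5528 0.2427 0.0727] yaw -174.31 F [-5.18 -4.85 -7.11] M [-1.131  1.11   0.038] op 0.0128 q [8.6, 38.3, -51.9, 106.2, 37.0, 54.1, 35.4] tilt 0.02
```

>>> play_rows(
  series=[
    {"dp":[0,-0.01,0.02],"twist":0.04,"jaw":1.0},
    {"dp":[0,-0.01,0.02],"twist":0.08,"jaw":1.0},
    {"dp":[0,-0.01,0.02],"twist":0.13,"jaw":1.0},
    {"dp":[0,-0.01,0.02],"twist":0.13,"jaw":1.0},
    {"dp":[0,-0.01,0.02],"twist":0.13,"jaw":1.0},
  ],
)

```text
time_s: 23.4
tool_pos: [0.5529, 0.2427, 0.0727]
eef_rot: [[-1.0, 0.031, -0.0], [0.031, 1.0, -0.0], [-0.0, -0.0, -1.0]]
wrist_force: [-6.3, -5.5, -3.8]
opening: 0.013
```

```bash
python3 -c "
from h import *
st()"
```

```text
t 23.4 p [0.5529 0.2427 0.0727] yaw 178.25 F [-6.31 -5.49 -3.85] M [-1.156  1.262 -0.006] op 0.013 q [7.6, 37.6, -50.3, 106.2, 35.8, 53.4, 28.9] tilt 0.02
```

>>> play_rows(
  series=[
    {"dp":[0,-0.02,0],"twist":0.04,"jaw":1.0},
    {"dp":[0,-0.02,0],"twist":0.08,"jaw":1.0},
    {"dp":[0,-0.02,0],"twist":0.13,"jaw":1.0},
    {"dp":[0,-0.02,0],"twist":0.13,"jaw":1.0},
    {"dp":[0,-0.02,0],"twist":0.13,"jaw":1.0},
  ],
)

```text
time_s: 24.02
tool_pos: [0.5529, 0.2427, 0.0727]
eef_rot: [[-0.987, 0.16, 0.0], [0.16, 0.987, -0.0], [-0.0, -0.0, -1.0]]
wrist_force: [-5.6, -4.9, -4.9]
opening: 0.0127
```

```bash
python3 -c "
from h import *
st()"
```

```text
t 24.025 p [0.5529 0.2427 0.0727] yaw 170.81 F [-5.59 -4.88 -4.92] M [-0.955  1.192  0.048] op 0.0127 q [6.5, 37.0, -48.7, 106.3, 34.6, 52.8, 22.4] tilt 0.0
```

>>> play_rows(
  series=[
    {"dp":[0,-0.02,0],"twist":0.04,"jaw":1.0},
    {"dp":[0,-0.02,0],"twist":0.08,"jaw":1.0},
    {"dp":[0,-0.02,0],"twist":0.13,"jaw":1.0},
    {"dp":[0,-0.02,0],"twist":0.13,"jaw":1.0},
    {"dp":[0,-0.02,0],"twist":0.13,"jaw":1.0},
  ],
)

```text
time_s: 24.65
tool_pos: [0.5529, 0.2427, 0.0727]
eef_rot: [[-0.958, 0.286, 0.0], [0.286, 0.958, 0.0], [-0.0, 0.0, -1.0]]
wrist_force: [-5.2, -3.8, -5.3]
opening: 0.0131
```

```bash
python3 -c "
from h import *
st()"
```

```text
t 24.65 p [0.5529 0.2427 0.0727] yaw 163.38 F [-5.17 -3.76 -5.27] M [-0.897  1.08   0.217] op 0.0131 q [5.5, 36.3, -47.1, 106.4, 33.3, 52.1, 15.9] tilt 0.01
```

>>> play_rows(
  series=[
    {"dp":[0,-0.01,0],"twist":0.08,"jaw":1.0},
    {"dp":[0,-0.01,0],"twist":0.17,"jaw":1.0},
    {"dp":[0,-0.01,0],"twist":0.26,"jaw":1.0},
    {"dp":[0,-0.01,0],"twist":0.35,"jaw":1.0},
    {"dp":[0,-0.01,0],"twist":0.44,"jaw":1.0},
  ],
)

```text
time_s: 25.28
tool_pos: [0.5529, 0.2426, 0.0727]
eef_rot: [[-0.743, 0.669, 0.0], [0.669, 0.743, 0.0], [0.0, 0.0, -1.0]]
wrist_force: [-4.3, -3.7, -5.1]
opening: 0.0131
```

```bash
python3 -c "
from h import *
st()"
```

```text
t 25.275 p [0.5529 0.2426 0.0727] yaw 138.02 F [-4.3  -3.67 -5.07] M [-0.922  0.977  0.382] op 0.0131 q [1.6, 34.3, -41.4, 106.6, 29.1, 50.1, -6.1] tilt 0.02
```

>>> play_rows(
  series=[
    {"dp":[0,0,0],"twist":0.08,"jaw":1.0},
    {"dp":[0,0,0],"twist":0.16,"jaw":1.0},
    {"dp":[0,0,0],"twist":0.25,"jaw":1.0},
    {"dp":[0,0,0],"twist":0.25,"jaw":1.0},
    {"dp":[0,0,0],"twist":0.25,"jaw":1.0},
  ],
)

```text
time_s: 25.9
tool_pos: [0.5529, 0.2426, 0.0727]
eef_rot: [[-0.557, 0.83, 0.0], [0.83, 0.557, 0.0], [-0.0, 0.0, -1.0]]
wrist_force: [-3.9, -5.2, -4.9]
opening: 0.0131
```

```bash
python3 -c "
from h import *
go([.5182,.3472,.0735],116.7)"
```

```text
t 25.9 p [0.5529 0.2426 0.0727] yaw 123.87 F [-3.91 -5.16 -4.89] M [-1.043  0.896  0.325] op 0.0131 q [-0.7, 33.3, -38.2, 106.7, 26.7, 49.1, -18.4] tilt 0.02
dp [10.62, 2.95, -0.08]
twist 0.125
```

>>> play_rows(
  series=[
    {"dp":[0,0,0],"twist":0,"jaw":3.5},
    {"dp":[0,0,-0.3],"twist":0,"jaw":3.5},
    {"dp":[0,0,-4],"twist":0,"jaw":3.5},
    {"dp":[2,0.6,-6],"twist":0.06,"jaw":3.5},
    {"dp":[7,2,-6],"twist":0.12,"jaw":3.5},
  ],
)

```text
time_s: 26.52
tool_pos: [0.5333, 0.311, 0.1347]
eef_rot: [[-0.446, 0.895, 0.004], [0.895, 0.446, 0.001], [-0.001, 0.004, -1.0]]
wrist_force: [0.9, 0.9, 0.6]
opening: 0.0347
```

>>> play_rows(
  series=[
    {"dp":[3.0,1.3,0],"twist":0,"jaw":3.5},
    {"dp":[3.4,1.4,0],"twist":0,"jaw":3.5},
    {"dp":[3.4,1.4,0],"twist":0,"jaw":3.5},
    {"dp":[3.4,1.4,3],"twist":0,"jaw":3.5},
    {"dp":[3.4,1.4,5],"twist":0,"jaw":3.5},
  ],
)

```text
time_s: 27.15
tool_pos: [0.5284, 0.3465, 0.0811]
eef_rot: [[-0.451, 0.893, -0.0], [0.893, 0.451, -0.001], [-0.001, -0.0, -1.0]]
wrist_force: [-0.3, 0.8, 0.1]
opening: 0.0348
```

```bash
python3 -c "
from h import *
go([.5182,.3472,.0735],116.7)"
```

```text
t 27.15 p [0.5284 0.3465 0.0811] yaw 116.79 F [-0.31  0.81  0.07] M [ 0.018 -0.007  0.056] op 0.0348 q [-11.5, 34.7, -37.3, 102.7, 26.1, 51.6, -33.7] tilt 0.05
dp [0.52, -0.88, 0.76]
twist 0.001
```

>>> play_rows(
  series=[
    {"dp":[0.3,-0.5,0],"twist":0,"jaw":3.5},
    {"dp":[0.5,-0.88,0.3],"twist":0,"jaw":3.5},
    {"dp":[0.5,-0.88,0.6],"twist":0,"jaw":3.5},
    {"dp":[0.5,-0.88,0.75],"twist":0,"jaw":3.5},
    {"dp":[0.5,-0.88,0.75],"twist":0,"jaw":3.0},
  ],
)

```text
time_s: 27.78
tool_pos: [0.518, 0.3486, 0.0748]
eef_rot: [[-0.452, 0.892, 0.0], [0.892, 0.452, 0.0], [0.0, 0.0, -1.0]]
wrist_force: [-0.1, -0.1, -0.4]
opening: 0.0299
```

```bash
python3 -c "
from h import *
go([.5182,.3472,.0735],116.7)"
```

```text
t 27.775 p [0.518  0.3486 0.0748] yaw 116.86 F [-0.06 -0.13 -0.39] M [0.021 0.004 0.016] op 0.0299 q [-12.0, 34.5, -37.2, 103.9, 26.4, 50.5, -34.8] tilt 0.01
dp [-0.13, -0.05, 0.13]
twist 0.003
```

>>> play_rows(
  series=[
    {"dp":[-0.1,-0.05,0.1],"twist":0,"jaw":1.0},
    {"dp":[-0.1,-0.05,0.2],"twist":0,"jaw":1.0},
    {"dp":[-0.1,-0.05,0.2],"twist":0,"jaw":1.0},
    {"dp":[-0.1,-0.05,0.2],"twist":0,"jaw":1.0},
    {"dp":[-0.1,-0.05,0.2],"twist":0,"jaw":1.0},
  ],
)

```text
time_s: 28.4
tool_pos: [0.5181, 0.3478, 0.0737]
eef_rot: [[-0.452, 0.892, 0.001], [0.892, 0.452, 0.0], [-0.0, 0.001, -1.0]]
wrist_force: [-3.2, -2.4, 14.9]
opening: 0.0131
```

```bash
python3 -c "
from h import *
st()"
```

```text
t 28.4 p [0.5181 0.3478 0.0737] yaw 116.87 F [-3.22 -2.44 14.88] M [-0.685  0.918  0.001] op 0.0131 q [-12.0, 34.6, -37.2, 104.1, 26.5, 50.3, -34.8] tilt 0.06
```

>>> play_rows(
  series=[
    {"dp":[0,0,-0.04],"twist":0.09,"jaw":1.0},
    {"dp":[0,0,-0.04],"twist":0.18,"jaw":1.0},
    {"dp":[0,0,-0.04],"twist":0.27,"jaw":1.0},
    {"dp":[0,0,-0.04],"twist":0.36,"jaw":1.0},
    {"dp":[0,0,-0.04],"twist":0.45,"jaw":1.0},
  ],
)

```text
time_s: 29.02
tool_pos: [0.5184, 0.3478, 0.0739]
eef_rot: [[-0.016, 1.0, 0.001], [1.0, 0.016, 0.001], [0.001, 0.001, -1.0]]
wrist_force: [-0.4, -1.1, 9.2]
opening: 0.0129
```

```bash
python3 -c "
from h import *
st()"
```

```text
t 29.025 p [0.5184 0.3478 0.0739] yaw 90.94 F [-0.42 -1.08  9.21] M [-0.232  0.171  0.34 ] op 0.0129 q [-16.2, 33.0, -31.2, 104.3, 22.1, 48.7, -57.2] tilt 0.08
```

>>> play_rows(
  series=[
    {"dp":[0,0,0],"twist":0.09,"jaw":1.0},
    {"dp":[0,0,0],"twist":0.18,"jaw":1.0},
    {"dp":[0,0,0],"twist":0.26,"jaw":1.0},
    {"dp":[0,0,0],"twist":0.3,"jaw":1.0},
    {"dp":[0,0,0],"twist":0.3,"jaw":1.0},
  ],
)

```text
time_s: 29.65
tool_pos: [0.5185, 0.3478, 0.0739]
eef_rot: [[0.278, 0.961, 0.002], [0.961, -0.278, 0.001], [0.001, 0.001, -1.0]]
wrist_force: [0.5, -2.0, 8.7]
opening: 0.0131
```

```bash
python3 -c "
from h import *
go([.5879,.3123,.0735],111.4)"
```

```text
t 29.65 p [0.5185 0.3478 0.0739] yaw 73.88 F [ 0.45 -2.03  8.72] M [-0.281 -0.117  0.34 ] op 0.0131 q [-19.1, 32.2, -27.2, 104.5, 19.3, 47.8, -72.0] tilt 0.09
dp [-1.48, 7.65, 0.04]
twist -0.655
```

>>> play_rows(
  series=[
    {"dp":[0,0,0],"twist":0,"jaw":3.5},
    {"dp":[0,0,-0.3],"twist":0,"jaw":3.5},
    {"dp":[0,0,-4],"twist":0,"jaw":3.5},
    {"dp":[-0.4,2,-6],"twist":-0.17,"jaw":3.5},
    {"dp":[-1.5,7.65,-6],"twist":-0.34,"jaw":3.5},
  ],
)

```text
time_s: 30.28
tool_pos: [0.5868, 0.3145, 0.1358]
eef_rot: [[-0.069, 0.998, 0.002], [0.998, 0.069, 0.002], [0.002, 0.003, -1.0]]
wrist_force: [0.7, 0.9, -0.2]
opening: 0.0348
```

>>> play_rows(
  series=[
    {"dp":[0,0,0],"twist":-0.17,"jaw":3.5},
    {"dp":[0,0,0],"twist":-0.315,"jaw":3.5},
    {"dp":[0,0,1],"twist":-0.315,"jaw":3.5},
    {"dp":[0,0,4],"twist":-0.315,"jaw":3.5},
    {"dp":[0,0,6],"twist":-0.315,"jaw":3.5},
  ],
)

```text
time_s: 30.9
tool_pos: [0.5866, 0.3114, 0.0712]
eef_rot: [[-0.363, 0.932, -0.001], [0.932, 0.363, -0.001], [-0.0, -0.001, -1.0]]
wrist_force: [0.2, -0.5, -0.3]
opening: 0.0349
```

```bash
python3 -c "
from h import *
go([.5879,.3123,.0735],111.4)"
```

```text
t 30.9 p [0.5866 0.3114 0.0712] yaw 111.26 F [ 0.18 -0.5  -0.33] M [ 0.041 -0.082  0.017] op 0.0349 q [-9.1, 37.1, -34.0, 98.6, 25.3, 52.2, -32.3] tilt 0.08
dp [0.03, 0.16, -0.23]
twist -0.002
```

>>> play_rows(
  series=[
    {"dp":[0.03,0.15,-0.1],"twist":0,"jaw":1.0},
    {"dp":[0.03,0.15,-0.1],"twist":0,"jaw":1.0},
    {"dp":[0.03,0.15,-0.1],"twist":0,"jaw":1.0},
    {"dp":[0.03,0.15,-0.1],"twist":0,"jaw":1.0},
    {"dp":[0.03,0.15,-0.1],"twist":0,"jaw":1.0},
  ],
)

```text
time_s: 31.52
tool_pos: [0.5878, 0.3125, 0.0737]
eef_rot: [[-0.365, 0.931, -0.001], [0.931, 0.365, -0.0], [0.0, -0.001, -1.0]]
wrist_force: [-5.2, 2.0, -20.7]
opening: 0.0129
```

```bash
python3 -c "
from h import *
st()"
```

```text
t 31.525 p [0.5878 0.3125 0.0737] yaw 111.43 F [ -5.17   2.05 -20.65] M [0.312 0.908 0.01 ] op 0.0129 q [-9.1, 37.1, -34.1, 98.3, 25.2, 52.5, -32.1] tilt 0.07
```

Now tighten K1 (target yaw 68.4).

>>> play_rows(
  series=[
    {"dp":[0,0,0.08],"twist":0.09,"jaw":1.0},
    {"dp":[0,0,0.08],"twist":0.18,"jaw":1.0},
    {"dp":[0,0,0.08],"twist":0.27,"jaw":1.0},
    {"dp":[0,0,0.08],"twist":0.36,"jaw":1.0},
    {"dp":[0,0,0.08],"twist":0.45,"jaw":1.0},
  ],
)

```text
time_s: 32.15
tool_pos: [0.5882, 0.3126, 0.0735]
eef_rot: [[0.079, 0.997, -0.0], [0.997, -0.079, -0.0], [-0.0, -0.0, -1.0]]
wrist_force: [-4.4, -0.1, -13.8]
opening: 0.0128
```

```bash
python3 -c "
from h import *
st()"
```

```text
t 32.15 p [0.5882 0.3126 0.0735] yaw 85.5 F [ -4.42  -0.15 -13.83] M [-0.184  1.089  0.389] op 0.0128 q [-13.2, 35.7, -28.2, 98.6, 20.8, 51.0, -54.6] tilt 0.03
```

>>> play_rows(
  series=[
    {"dp":[0,0,0],"twist":0.09,"jaw":1.0},
    {"dp":[0,0,0],"twist":0.18,"jaw":1.0},
    {"dp":[0,0,0],"twist":0.26,"jaw":1.0},
    {"dp":[0,0,0],"twist":0.3,"jaw":1.0},
    {"dp":[0,0,0],"twist":0.3,"jaw":1.0},
  ],
)

```text
time_s: 32.78
tool_pos: [0.5883, 0.3125, 0.0734]
eef_rot: [[0.367, 0.93, -0.0], [0.93, -0.367, -0.0], [-0.0, 0.0, -1.0]]
wrist_force: [-3.8, -2.3, -11.2]
opening: 0.0131
```

```bash
python3 -c "
from h import *
go([.4829,.2778,.0735],184.3)"
```

```text
t 32.775 p [0.5883 0.3125 0.0734] yaw 68.49 F [ -3.79  -2.35 -11.23] M [-0.541  1.093  0.298] op 0.0131 q [-16.0, 35.0, -24.2, 98.8, 17.9, 50.1, -69.3] tilt 0.02
dp [-7.09, -8.54, -0.0]
twist -2.021
```

>>> play_rows(
  series=[
    {"dp":[0,0,0],"twist":0,"jaw":3.5},
    {"dp":[0,0,-0.3],"twist":0,"jaw":3.5},
    {"dp":[0,0,-4],"twist":0,"jaw":3.5},
    {"dp":[-1.5,-2,-6],"twist":-0.18,"jaw":3.5},
    {"dp":[-4.5,-5.5,-6],"twist":-0.36,"jaw":3.5},
  ],
)

```text
time_s: 33.4
tool_pos: [0.5224, 0.2923, 0.136]
eef_rot: [[0.01, 1.0, 0.005], [1.0, -0.01, 0.003], [0.003, 0.005, -1.0]]
wrist_force: [0.6, 0.5, -0.1]
opening: 0.035
```

>>> play_rows(
  series=[
    {"dp":[0,0,0],"twist":-0.18,"jaw":3.5},
    {"dp":[0,0,0],"twist":-0.36,"jaw":3.5},
    {"dp":[0,0,0],"twist":-0.54,"jaw":3.5},
    {"dp":[0,0,0],"twist":-0.72,"jaw":3.5},
    {"dp":[0,0,0],"twist":-0.9,"jaw":3.5},
  ],
)

```text
time_s: 34.02
tool_pos: [0.5219, 0.2914, 0.1345]
eef_rot: [[-0.777, 0.63, 0.002], [0.63, 0.777, 0.001], [-0.001, 0.002, -1.0]]
wrist_force: [0.9, 0.5, -0.4]
opening: 0.0349
```

```bash
python3 -c "
from h import *
go([.4829,.2778,.0735],184.3)"
```

```text
t 34.025 p [0.5219 0.2914 0.1345] yaw 140.98 F [ 0.88  0.54 -0.41] M [-0.007  0.015  0.058] op 0.0349 q [-2.2, 29.1, -43.1, 105.3, 24.0, 54.9, -4.8] tilt 0.16
dp [2.18, -3.52, 6.09]
twist -0.756
```

>>> play_rows(
  series=[
    {"dp":[1,-1.7,0],"twist":-0.18,"jaw":3.5},
    {"dp":[2.2,-3.5,0],"twist":-0.36,"jaw":3.5},
    {"dp":[2.2,-3.5,0],"twist":-0.54,"jaw":3.5},
    {"dp":[2.2,-3.5,0],"twist":-0.72,"jaw":3.5},
    {"dp":[2.2,-3.5,1],"twist":-0.76,"jaw":3.5},
  ],
)

```text
time_s: 34.65
tool_pos: [0.4829, 0.2783, 0.1242]
eef_rot: [[-0.997, -0.073, 0.003], [-0.073, 0.997, 0.002], [-0.003, 0.001, -1.0]]
wrist_force: [-0.1, -0.7, -0.2]
opening: 0.0349
```

```bash
python3 -c "
from h import *
go([.4829,.2778,.0735],184.3-360)"
```

```text
t 34.65 p [0.4829 0.2783 0.1242] yaw -175.79 F [-0.1  -0.68 -0.16] M [-0.04  -0.052  0.004] op 0.0349 q [5.5, 29.9, -53.7, 110.5, 29.7, 54.4, 31.8] tilt 0.18
dp [0.02, -0.06, 5.07]
twist -0.002
```

>>> play_rows(
  series=[
    {"dp":[0,0,2],"twist":0,"jaw":3.5},
    {"dp":[0,0,4.5],"twist":0,"jaw":3.5},
    {"dp":[0,0,5],"twist":0,"jaw":2.5},
    {"dp":[0,0,5],"twist":0,"jaw":2.0},
    {"dp":[0,0,5],"twist":0,"jaw":1.0},
  ],
)

```text
time_s: 35.28
tool_pos: [0.4815, 0.2777, 0.0737]
eef_rot: [[-0.997, -0.072, 0.0], [-0.072, 0.997, -0.001], [-0.0, -0.001, -1.0]]
wrist_force: [-2.8, -2.2, -1.5]
opening: 0.0131
```

>>> play_rows(
  series=[
    {"dp":[0,0,0],"twist":0,"jaw":1.0},
    {"dp":[0,0,0],"twist":0,"jaw":1.0},
    {"dp":[0,0,0],"twist":0,"jaw":1.0},
    {"dp":[0,0,0],"twist":0,"jaw":1.0},
    {"dp":[0,0,0],"twist":0,"jaw":1.0},
  ],
)

```text
time_s: 35.9
tool_pos: [0.4816, 0.2777, 0.0736]
eef_rot: [[-0.997, -0.073, 0.0], [-0.073, 0.997, -0.0], [-0.0, -0.0, -1.0]]
wrist_force: [-4.3, -4.3, 5.4]
opening: 0.0128
```

```bash
python3 -c "
from h import *
go([.4829,.2778,.0735],184.3-360)"
```

```text
t 35.9 p [0.4816 0.2777 0.0736] yaw -175.82 F [-4.33 -4.34  5.37] M [-0.861  0.866  0.027] op 0.0128 q [2.8, 33.6, -50.5, 112.5, 33.9, 50.0, 28.3] tilt 0.02
dp [-0.13, -0.0, 0.01]
twist -0.002
```

>>> play_rows(
  series=[
    {"dp":[0,0.01,0],"twist":0.09,"jaw":1.0},
    {"dp":[0,0.02,0],"twist":0.18,"jaw":1.0},
    {"dp":[0,0.03,0],"twist":0.27,"jaw":1.0},
    {"dp":[-0.01,0.04,0],"twist":0.36,"jaw":1.0},
    {"dp":[-0.01,0.05,0],"twist":0.45,"jaw":1.0},
  ],
)

```text
time_s: 36.52
tool_pos: [0.4817, 0.2785, 0.0736]
eef_rot: [[-0.929, 0.37, 0.001], [0.37, 0.929, 0.0], [-0.0, 0.0, -1.0]]
wrist_force: [-2.8, -2.8, 3.7]
opening: 0.0128
```

```bash
python3 -c "
from h import *
st()"
```

```text
t 36.525 p [0.4817 0.2785 0.0736] yaw 158.26 F [-2.83 -2.79  3.67] M [-0.59   0.576  0.405] op 0.0128 q [-1.4, 31.4, -44.7, 112.6, 29.6, 47.9, 5.8] tilt 0.03
```

>>> play_rows(
  series=[
    {"dp":[0,0.01,0],"twist":0.09,"jaw":1.0},
    {"dp":[0,0.02,0],"twist":0.18,"jaw":1.0},
    {"dp":[0,0.03,0],"twist":0.26,"jaw":1.0},
    {"dp":[0,0.04,0],"twist":0.3,"jaw":1.0},
    {"dp":[0,0.04,0],"twist":0.3,"jaw":1.0},
  ],
)

```text
time_s: 37.15
tool_pos: [0.482, 0.2789, 0.0735]
eef_rot: [[-0.78, 0.626, 0.001], [0.626, 0.78, 0.0], [-0.0, 0.0, -1.0]]
wrist_force: [-1.7, -3.1, 4.8]
opening: 0.0132
```

```bash
python3 -c "
from h import *
st()"
```

```text
t 37.15 p [0.482  0.2789 0.0735] yaw 141.27 F [-1.74 -3.06  4.78] M [-0.651  0.29   0.346] op 0.0132 q [-4.3, 30.2, -40.8, 112.7, 26.9, 46.7, -8.9] tilt 0.04
```

>>> play_rows(
  series=[
    {"dp":[0,0,0],"twist":0,"jaw":3.5},
    {"dp":[0,0,-0.3],"twist":0,"jaw":3.5},
    {"dp":[0,0,-4],"twist":0,"jaw":3.5},
    {"dp":[0,0,-9],"twist":0,"jaw":3.5},
    {"dp":[0,0,-14],"twist":0,"jaw":3.5},
  ],
)

```text
time_s: 37.78
tool_pos: [0.4816, 0.2789, 0.2149]
eef_rot: [[-0.78, 0.626, -0.0], [0.626, 0.78, 0.001], [0.001, 0.0, -1.0]]
wrist_force: [1.2, 0.8, -0.2]
opening: 0.0349
```

>>> play_rows(
  series=[
    {"dp":[0,0,-5],"twist":0,"jaw":3.5},
    {"dp":[0,0,-10],"twist":0,"jaw":3.5},
    {"dp":[0,0,-16],"twist":0,"jaw":3.5},
    {"dp":[-3,-3,-20],"twist":0,"jaw":3.5},
    {"dp":[-6,-6,-22],"twist":0,"jaw":3.5},
  ],
)

```text
time_s: 38.4
tool_pos: [0.4911, 0.1942, 0.4357]
eef_rot: [[-0.781, 0.625, 0.003], [0.625, 0.781, 0.001], [-0.001, 0.003, -1.0]]
wrist_force: [0.4, -0.4, -0.1]
opening: 0.0352
```

```bash
python3 -c "
from h import *
go([.55,-.05,.43])"
```

```text
t 38.4 p [0.4911 0.1942 0.4357] yaw 141.33 F [ 0.39 -0.44 -0.05] M [-0.035 -0.073  0.058] op 0.0352 q [13.9, 7.1, -46.6, 91.6, 5.3, 83.4, 18.2] tilt 0.17
dp [-19.86, -15.39, 0.56]
```

>>> play_rows(
  series=[
    {"dp":[-4,-3,0],"twist":0,"jaw":3.5},
    {"dp":[-8,-6,0],"twist":0,"jaw":3.5},
    {"dp":[-12,-9,0],"twist":0,"jaw":3.5},
    {"dp":[-16,-12,0],"twist":0,"jaw":3.5},
    {"dp":[-20,-15,0],"twist":0,"jaw":3.5},
  ],
)

```text
time_s: 39.02
tool_pos: [0.5532, -0.0493, 0.4336]
eef_rot: [[-0.78, 0.626, 0.001], [0.626, 0.78, 0.0], [-0.001, 0.0, -1.0]]
wrist_force: [0.4, 0.4, -0.6]
opening: 0.0346
```

```bash
python3 - <<'E'
from h import *
im=vision.camera('top'); cv2.imwrite('pics/top3.png',im[:,:,::-1])
cv2.imwrite('pics/topc3.png',cv2.resize(np.ascontiguousarray(im[145:280,240:400,::-1]),None,fx=4.4,fy=4.4,interpolation=cv2.INTER_CUBIC))
im=vision.camera('side'); cv2.imwrite('pics/side3.png',im[:,:,::-1])
for n in ('hex_key','spindle_nut','bush_1','pin_a_top'):
  for d in vision.pinpoint(n,'top')[:4]: print(n,round(d['conf'],2),w('top',d['location']).round(4))
st()
E
```

```text
hex_key 0.52 [ 6.343e-01  3.799e-01 -3.000e-04]
spindle_nut 0.56 [5.316e-01 1.759e-01 5.000e-04]
bush_1 0.55 [0.5042 0.4146 0.0032]
pin_a_top 0.24 [0.5039 0.4154 0.0015]
t 39.325 p [ 0.5528 -0.0466  0.4334] yaw 141.31 F [-0.03  0.3   0.31] M [ 0.026 -0.025  0.036] op 0.0348 q [29.9, 9.1, -36.4, 89.1, 5.4, 83.6, 44.6] tilt 0.03
```

View pics/topc3.png

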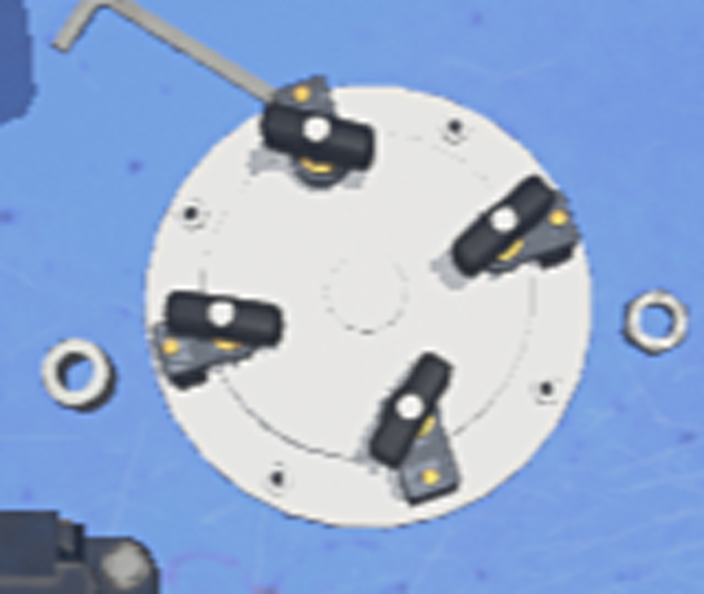

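View pics/side3.png

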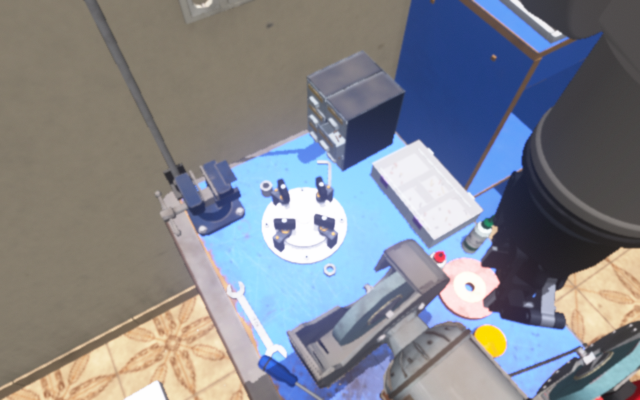

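```bash
python3 -c "
from h import *
print(ctrl.sign_off())"
```

```text
the job is handed in; nothing more can be done
None
```

I handed the job in after about 39 s. All four knobs were tightened crosswise, but I could not confirm the pin rises directly.

**First bite:** I turned each knob clockwise in small steps until the torque jumped from about 0.03 to 0.22–0.29 N m. That put each one about 0.06–0.09 rad past first touch. The order was upper, left, lower, then right, as seen in the top picture.

**Tightening:** Only after all four had bitten did I tighten each to about 0.75 rad past touch. I did right, then left opposite it, then upper, then lower opposite it. The torque held at about 0.30–0.40 N m, as expected once a knob yields.

**Final checks:**
- **Knob angles:** In the last top picture, all four bars stood within about 4° of the expected angle, after the expected 0.12 rad spring-back.
- **Loose parts:** The hex key, nut and bush look the same in the before and after pictures. The network estimates shifted by at most about 6 mm, which is close to their noise.
- **Pins:** From the turning angles I work out a rise of about 2.5 mm each. That is too little for the camera to measure, and the network did not find the pins reliably: its "pin" hits fell on the bush.

**Slips:** I came down about 10 mm off-centre on the left knob once and corrected it without touching anything. On the lower knob I gripped 1.3 mm off its axis and allowed for that while turning.

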